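# Lay up a four-layer glass stack on the kiln shelf

### The arm

A 7-joint arm with a two-finger parallel gripper is mounted at the origin on a cart in front of the work surface, level with it; the furniture and walls round the work are solid. World frame = base frame: x ahead of the robot, y to its left, z up, the work surface at z = 0. Lengths are in m, angles in rad, forces in N, time in s.
With the tool pointing down it reaches from about 0.425 to 0.925 m from the base axis. Payload 6.8 kg.
Tool frame: the origin (TCP) lies midway between the tips of the shut fingers; the grasp point (between the pads) lies 19 mm behind it; z points along the fingers, y is the line along which they close (so a half turn about z gives the same grasp; the last joint's range is limited). The gripper opens to 85 mm and grips with 20 to 120 N. Pads are 22 mm wide; open, the fingers measure 114 mm over their backs; the gripper's body (76 mm by 85 mm) begins 54 mm behind the grasp point. The pads swing forward as they close: fully open they stand 13 mm farther back than shut.
Start: joints at [1.169, 0.477, 0.022, 1.555, -0.011, 1.109, -0.083], TCP at [0.195, -0.646, 0.231] pointing down, gripper open.
Joint ranges: [-2.96, 2.96], [-0.34, 2.1], [-1.41, 1.46], [0.24, 2.44], [-1.37, 4.51], [0.17, 1.92], [-2.96, 2.96]. Speed limits (rad/s): [2.39, 2.39, 3.14, 3.14, 3.14, 3.14, 3.14].

### API

Orientations are given as a 3x3 rotation matrix whose columns are the frame's x, y, z axes.
In Python, from plant import * gives the robot as it stands.
- The arm moves only by the tool play_rows, never from a script. Its arguments are lists of equal length, an entry for each row: "gripper": the opening, from -1 (shut) to 1 (fully open); "slide": the shift along the tool's x, y, z in mm, a list of three; "angular": the turn, a rotation vector about the tool's x, y, z in degrees, a list of three. A call has 1 to 12 rows; each row shifts and turns the commanded pose from where the row before left it, along the tool's axes as they then stand; what a row does not reach is not made up. A row lasts 1/12 s, in which the tool goes at most 41.7 mm and 7.16 degrees, less where a joint would pass 70% of its speed; a pose out of reach is approached as far as the arm can. A call is refused whole if a number of a shift passes 41.7 or a number of a turn 7.16, either way. A call with a gripper value outside its range is refused whole. The fingers move at their own pace and stop on an object; the grip force is fixed at half the most. Time passes only in rows, so rows that do not move let the fingers close. It gives the time, the measured TCP pose, the force, the opening and the grip force at its end, in the units of the state.
- observe(): the state, without advancing time (a new reading comes with each control period).
- camera(name): name is "scene" or "top"; returns a dict with "color" (400x640x3 uint8, red, green, blue), "fovy" (degrees; the focal length in pixels is half the picture's height over the tangent of half this angle, whatever the lens; pixels are square), "cx", "cy" (the principal point, pixels), "distortion" ([k1, k2, p1, p2, k3] as OpenCV has them; the pictures are not rectified), "world_to_cam" (4x4, takes a point from world to camera coordinates). Camera axes: x right, y up, looking along -z (the intrinsics and any distortion apply to the point x, -y, -z); pixel columns grow to the right and rows downward; lengths in m; the calibration is good to about 2 mm. A picture is of the moment at which its call begins. There is no depth.
- finish_job(): hands the job in; it is judged then, once.
The state is a dict: "time": time; "joint_positions": joint angles; "qvel": joint speeds; "effort": joint torques, N m; "tcp_pos": TCP position; "tool_rot": TCP orientation; "contact_force": force on the tool from outside, world axes, zero at the start; "wrist_torque": the same for the moment, N m; "opening": finger opening in m; "gripper_force": force on a finger pad.
Only numpy, scipy, OpenCV 4.12 (cv2) and the standard library are available. Lean on these libraries where they do the work, as an engineer would, in place of code of your own. Each camera call takes 0.05 s, during which the arm holds its last target. There are 200 camera calls.

### The job

Lay up the next piece for fusing on the sand-coloured kiln shelf: the cobalt-blue base glass first, in the middle with its long sides along the shelf's long sides, then the red tile on it, the amber tile on the red one, and the teal glass on top, each flat, face up as it lies now, centred on the piece below (to about a centimetre) and square with it. Set the glass down instead of dropping it. Leave the dark kiln shelf empty and do not disturb the two frit jars and the roll of tape.

Things in the scene. Friction and masses are not known exactly. Their poses are not given: they have to be found in the camera images.
- sand_shelf: the kiln shelf to build on: sand-coloured rectangular ceramic slab with a paler top coat, fixed to the worktop. 100 mm (its x) by 130 mm (its y, long side), flat top 14 mm above the worktop. Origin: centre of its underside at worktop level; z up.
- dark_shelf: the other kiln shelf, same size and frame as the sand-coloured one but dark grey, fixed; stays empty.
- base_glass: base glass, loose: smooth rectangular cobalt-blue pane, 60 mm (its x) by 92 mm (its y), 8 mm thick, 100 g. Origin: centre of its underside; z up.
- red_tile: red fused-glass square tile, loose, slightly wavy, 52 mm (x) by 52 mm (y), effectively 6 mm thick (looks 7 mm), 26 g. Origin: centre of its underside; z up.
- amber_tile: amber (orange-brown) fused-glass square tile, loose, slightly wavy, 47 mm (x) by 46 mm (y), effectively 6 mm thick (looks 7 mm), 24 g. Origin: centre of its underside; z up.
- teal_glass: piece of teal (blue-green) sheet glass, loose, roughly rectangular, 44 mm (x) by 56 mm (y), effectively 4 mm thick (looks up to 6 mm), 18 g. Origin: centre of its underside; z up.
- pink_jar: bystander: small round jar of pink frit with a black lid, 37 mm diameter, 48 mm high, loose. Origin: centre of its underside.
- blue_jar: bystander: small round jar of pale blue frit with a white lid, 37 mm diameter, 48 mm high, loose. Origin: centre of its underside.
- foil_tape: bystander: roll of dark foil tape lying flat, about 55 mm across, 19 mm high, loose. Origin: centre of its underside.
There are look-alikes about, which are no part of the job. There is more than one size of the red_tile; the job needs the larger.

How it is judged:
By the outcome, as a careful person would: the job done as asked, in the order asked, and still so for the second after the job is handed in, with the robot touching nothing.
It also fails if it takes over 104 s, if anything falls off the work surface, if the arm or the gripper's body presses on something with over 40 N, if the wrist force passes 120 N, or if a joint passes its speed limit or range.

## Working session

There is one attempt and no reset: what is moved stays moved. The work goes in short steps, Python scripts to look and compute and a tool call to move; the robot and the scene stay as the last step left them, time stands still between calls to the robot, and variables do not carry over. Pictures are saved under pics/ and viewed, at most 14 in all, crops included, and the job is handed in when it is done.

Besides the shell and the picture viewer there is one more tool, called after "Request:" as name(argument=value, ...) on one line, values as JSON. play_rows: Moves the arm, as the interface text tells. Its arguments: {"type":"object","properties":{"gripper":{"type":"array"},"slide":{"type":"array"},"angular":{"type":"array"}},"required":["gripper","slide","angular"]}

```bash
mkdir -p pics; ls; python3 - <<'E'
from plant import *
import cv2
for n in("scene","top"):
    c=camera(n); cv2.imwrite(f"pics/{n}0.png",c["color"][:,:,::-1]); print(n,c["fovy"],c["cx"],c["cy"],c["distortion"],c["world_to_cam"])
s=observe();print(s)
E
```

```text
pics
scene 49.337378543985004 321.3317532575599 202.2895506779177 [-0.00183631  0.          0.          0.          0.        ] [[-8.80304639e-01 -4.74408458e-01  5.98238398e-04  5.22601567e-01]
 [ 2.45975307e-01 -4.55348785e-01  8.55659764e-01 -1.67320939e-01]
 [-4.05659822e-01  7.53388412e-01  5.17538414e-01 -1.02910299e+00]
 [ 0.00000000e+00  0.00000000e+00  0.00000000e+00  1.00000000e+00]]
top 48.33807080201065 318.61043184345016 199.61371176800768 [-0.09647448  0.          0.          0.          0.        ] [[ 0.02091459 -0.99974348 -0.00869202  0.03970122]
 [ 0.99037847  0.01952755  0.13700055 -0.55993161]
 [-0.13679567 -0.0114737   0.99053284 -0.94119395]
 [ 0.          0.          0.          1.        ]]
{'time': 0.1, 'joint_positions': array([ 1.16887594,  0.47773727,  0.02233762,  1.55634898, -0.01145047,
        1.10928789, -0.08307174]), 'qvel': array([-0.00090999, -0.00014381, -0.00036414, -0.00389183,  0.0003268 ,
        0.00151633,  0.00189437]), 'effort': array([ 4.90635139e-03, -5.97755992e+01,  1.61393467e+00, -2.81950861e+01,
        1.28806583e-02,  5.03726013e-03, -5.71667010e-05]), 'tcp_pos': array([ 0.19531291, -0.64557218,  0.23041108]), 'tool_rot': array([[ 9.57122696e-01,  2.89682144e-01, -6.32248201e-04],
       [ 2.89682788e-01, -9.57121491e-01,  1.52782491e-03],
       [-1.62554744e-04, -1.64546732e-03, -9.99998633e-01]]), 'contact_force': array([ 1.24074446, -0.32729033, -0.20828721]), 'wrist_torque': array([ 0.0246953 ,  0.06102009, -0.01034298]), 'gripper_force': 0.0, 'opening': 0.08550574568457445}
```

View pics/top0.png

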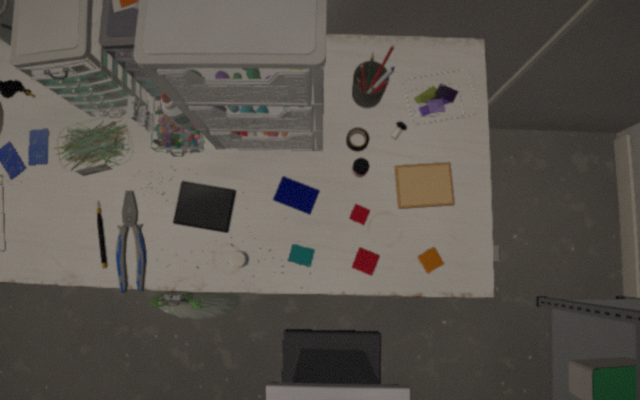

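View pics/scene0.png

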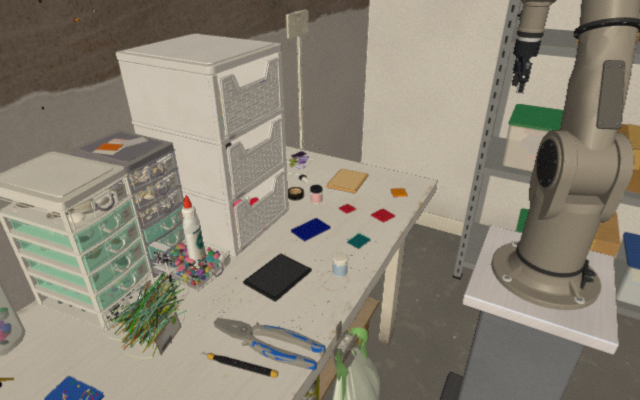

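The top view shows the sand shelf at (425,186), base glass (297,195), large red (366,261), small red (360,214), amber (430,260), teal (301,255), dark shelf (205,206), pink jar (361,167), tape (357,139) and blue jar (232,259). The scene view matches, with the arm clear to the right.

```bash
cat > h.py <<'E'
from plant import *
import numpy as np, cv2
def ray(c,px):
    K=np.array([[0,0,c["cx"]],[0,0,c["cy"]],[0,0,1.]]);K[0,0]=K[1,1]=200/np.tan(np.radians(c["fovy"]/2))
    u=cv2.undistortPoints(np.float64(px).reshape(-1,1,2),K,np.float64(c["distortion"])).reshape(-1,2)
    d=np.c_[u[:,0],-u[:,1],-np.ones(len(u))]
    R=c["world_to_cam"][:3,:3];t=c["world_to_cam"][:3,3]
    return -R.T@t, d@R
def toplane(c,px,z):
    o,d=ray(c,px); return (o+d*((z-o[2])/d[:,2])[:,None])[:,:2]
def blob(c,seed,tol=10,r=3):
    lab=cv2.cvtColor(c["color"],cv2.COLOR_RGB2LAB).astype(int)
    x,y=seed; m0=np.median(lab[y-r:y+r+1,x-r:x+r+1].reshape(-1,3),0)
    d=np.hypot(lab[...,1]-m0[1],lab[...,2]-m0[2])+0.3*abs(lab[...,0]-m0[0])
    m=(d<tol).astype(np.uint8)
    m=cv2.morphologyEx(m,cv2.MORPH_CLOSE,np.ones((3,3),np.uint8))
    n,l,s,ce=cv2.connectedComponentsWithStats(m)
    k=l[y,x]; return (l==k).astype(np.uint8)
def rect(c,seed,z,tol=10):
    m=blob(c,seed,tol)
    ct=max(cv2.findContours(cv2.resize(m,None,fx=1,fy=1),0,1)[0],key=cv2.contourArea).reshape(-1,2)
    P=toplane(c,ct,z)*1000
    (cx,cy),(w,h),a=cv2.minAreaRect(P.astype(np.float32))
    ys,xs=np.nonzero(m);A=toplane(c,np.c_[xs,ys],z)*1000
    if w>h:w,h,a=h,w,a-90   # a: direction of short side
    a=(a+90)%180-90
    return dict(c=(round(cx,1),round(cy,1)),mean=A.mean(0).round(1),wh=(round(w,1),round(h,1)),short_deg=round(a,1),n=int(m.sum()))
E
python3 - <<'E'
from h import *
c=camera("top")
for n,s,z,t in[("sand",(425,186),.014,14),("dark",(205,206),.014,14),("base",(297,195),.008,20),("red",(366,261),.006,30),("smallred",(360,214),.006,30),("amber",(430,260),.006,20),("teal",(301,255),.005,14),("pinkjar",(361,167),.048,14),("tape",(357,139),.019,10),("bluejar",(236,259),.048,8)]:
    print(n,rect(c,s,z,t))
im=c["color"][120:300,150:480,::-1]; im=cv2.convertScaleAbs(cv2.resize(im,(792,432),interpolation=cv2.INTER_CUBIC),alpha=1.8)
cv2.imwrite("pics/crop1.png",im)
E
```

```text
sand {'c': (601.9, -187.4), 'mean': array([ 601.4, -186.8]), 'wh': (100.2, 131.3), 'short_deg': 5.5, 'n': 2453}
dark {'c': (542.0, 310.6), 'mean': array([541.7, 310.2]), 'wh': (97.4, 128.1), 'short_deg': -8.4, 'n': 2357}
base {'c': (573.4, 103.2), 'mean': array([573.1, 103.2]), 'wh': (55.3, 87.1), 'short_deg': -20.7, 'n': 915}
red {'c': (427.3, -55.7), 'mean': array([427.3, -55.8]), 'wh': (48.1, 48.6), 'short_deg': -20.2, 'n': 462}
smallred {'c': (532.7, -41.0), 'mean': array([532.5, -41.1]), 'wh': (35.4, 35.6), 'short_deg': -22.6, 'n': 245}
amber {'c': (432.5, -201.8), 'mean': array([ 432.7, -202.1]), 'wh': (42.7, 43.0), 'short_deg': 31.2, 'n': 351}
teal {'c': (437.7, 88.3), 'mean': array([437.7,  88.2]), 'wh': (39.8, 51.1), 'short_deg': -14.7, 'n': 388}
pinkjar {'c': (633.2, -40.8), 'mean': array([634.3, -40.1]), 'wh': (30.9, 33.8), 'short_deg': -89.5, 'n': 181}
tape {'c': (702.5, -33.7), 'mean': array([703.3, -34.1]), 'wh': (26.1, 27.5), 'short_deg': 0.5, 'n': 122}
bluejar {'c': (696.0, 261.9), 'mean': array([626.1, 179.6]), 'wh': (683.6, 1181.5), 'short_deg': 0.0, 'n': 87400}
```

View pics/crop1.png

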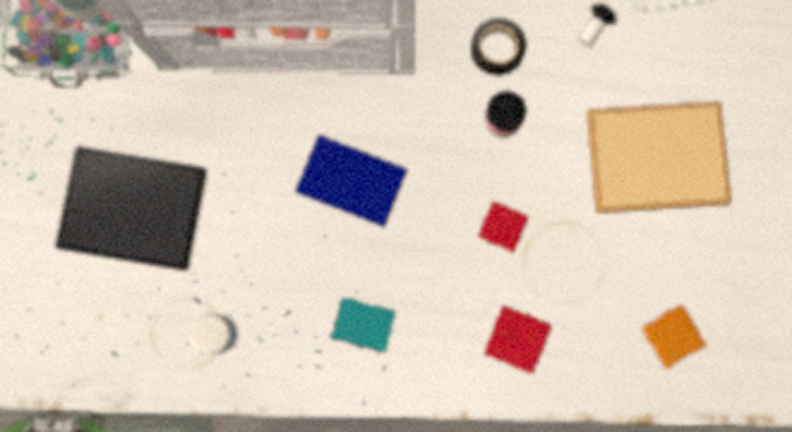

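Crop (2.4× from (150,120)): all pieces are clear and unobstructed. Measured sizes fall about 4.5 mm short, as pixel-centre contours should. I'll refine the angles with line fits along the sides and add a move planner.

```bash
cat >> h.py <<'E'
def fit(c,seed,z,tol):
    """side-line fits in world -> centre, size (mean), angle of short side"""
    r=rect(c,seed,z,tol); m=blob(c,seed,tol)
    ct=max(cv2.findContours(m,0,cv2.CHAIN_APPROX_NONE)[0],key=cv2.contourArea).reshape(-1,2)
    P=toplane(c,ct,z)*1000; a=np.radians(r["short_deg"]); w,h=r["wh"]
    Q=(P-r["mean"])@np.array([[np.cos(a),-np.sin(a)],[np.sin(a),np.cos(a)]])
    sl=[];off=[]
    for ax,s,half,oth in((0,1,w/2,h/2),(0,-1,w/2,h/2),(1,1,h/2,w/2),(1,-1,h/2,w/2)):
        k=(s*Q[:,ax]>half-6)&(abs(Q[:,1-ax])<oth*.75)
        p=np.polyfit(Q[k,1-ax],Q[k,ax],1); off.append(p[1]); sl.append((-p[0] if ax==0 else p[0],oth))
    da=sum(x*o for x,o in sl)/sum(o for x,o in sl)
    cen=np.array([(off[0]+off[1])/2,(off[2]+off[3])/2]); R=np.array([[np.cos(a),-np.sin(a)],[np.sin(a),np.cos(a)]])
    return (r["mean"]+R@cen).round(1),(round(off[0]-off[1],1),round(off[2]-off[3],1)),round(float(np.degrees(a+da)),1)
def plan(x,y,z,b):
    """tool-frame shift mm and then rotvec deg to reach TCP x,y,z (mm), closing axis at b deg"""
    from scipy.spatial.transform import Rotation as Ro
    s=observe();R=s["tool_rot"];b=np.radians(b)
    T=np.array([[-np.sin(b),np.cos(b),0],[np.cos(b),np.sin(b),0],[0,0,-1.]]).T
    cand=[]
    for q in(1,-1):
        Tq=T@np.diag([q,q,1]); cand.append(np.degrees(Ro.from_matrix(R.T@Tq).as_rotvec()))
    rv=min(cand,key=np.linalg.norm)
    d=R.T@(np.array([x,y,z])-s["tcp_pos"]*1000)
    print("t",round(s["time"],2),"pos",(s["tcp_pos"]*1000).round(1),"slide",d.round(1),"rot",rv.round(2),"F",s["contact_force"].round(1),"open",round(s["opening"]*1000,1),"j7",s["joint_positions"][6].round(2),"j",s["joint_positions"].round(2))
E
sed -i 's/T=np.array(\[\[-np.sin(b),np.cos(b),0\],\[np.cos(b),np.sin(b),0\],\[0,0,-1.\]\]).T/T=np.array([[-np.sin(b),np.cos(b),0],[np.cos(b),np.sin(b),0],[0,0,-1.]]).T/' h.py
python3 - <<'E'
from h import *
c=camera("top")
for n,s,z,t in[("sand",(425,186),.014,14),("base",(297,195),.008,20),("red",(366,261),.006,30),("amber",(430,260),.006,20),("teal",(301,255),.005,14)]:
    print(n,fit(c,s,z,t))
plan(573,103,120,-20.7)
E
```

```text
sand (array([ 602. , -187.3]), (np.float64(97.4), np.float64(128.3)), 4.8)
base (array([573.3, 103.3]), (np.float64(53.3), np.float64(85.0)), -20.5)
red (array([427.2, -55.7]), (np.float64(45.7), np.float64(46.5)), -20.7)
amber (array([ 432.6, -202. ]), (np.float64(40.0), np.float64(40.7)), 30.8)
teal (array([437.9,  88.2]), (np.float64(36.0), np.float64(47.9)), -13.4)
t 0.2 pos [ 195.3 -645.7  230.7] slide [ 578.3 -607.2  111.3] rot [-6.000e-02 -3.000e-02 -5.247e+01] F [-0.6  0.1 -1.2] open 85.4 j7 -0.08 j [ 1.17  0.48  0.02  1.56 -0.01  1.11 -0.08]
```

Request:
play_rows(gripper=[1,1,1,1,1,1,1,1,1,1,1,1], slide=[[24,-25,0],[24,-25,0],[24,-25,0],[24,-25,0],[24,-25,0],[24,-25,0],[24,-25,0],[24,-25,0],[24,-25,0],[24,-25,0],[24,-25,0],[24,-25,0]], angular=[[0,0,0],[0,0,0],[0,0,0],[0,0,0],[0,0,0],[0,0,0],[0,0,0],[0,0,0],[0,0,0],[0,0,0],[0,0,0],[0,0,0]])

```text
time: 1.2
tcp_pos: [0.3846, -0.274, 0.2314]
tool_rot: [[0.957, 0.289, 0.0], [0.289, -0.957, -0.0], [0.0, 0.0, -1.0]]
contact_force: [0.6, 0.2, 0.0]
opening: 0.0854
gripper_force: 0.0
```

Request:
play_rows(gripper=[1,1,1,1,1,1,1,1,1,1,1,1], slide=[[24,-25,5],[24,-25,5],[24,-25,5],[24,-25,5],[24,-25,5],[24,-25,5],[24,-25,5],[24,-25,5],[24,-25,5],[24,-25,5],[24,-25,5],[24,-25,5]], angular=[[0,0,0],[0,0,0],[0,0,0],[0,0,0],[0,0,0],[0,0,0],[0,0,0],[0,0,0],[0,0,0],[0,0,0],[0,0,0],[0,0,0]])

```text
time: 2.2
tcp_pos: [0.5736, 0.0964, 0.1709]
tool_rot: [[0.957, 0.289, -0.0], [0.289, -0.957, -0.0], [-0.0, 0.0, -1.0]]
contact_force: [0.3, -0.2, -0.5]
opening: 0.0856
gripper_force: 0.0
```

Request:
play_rows(gripper=[1,1,1,1,1,1,1,1,1], slide=[[0,0,0],[0,0,0],[0,0,0],[0,0,0],[0,0,0],[0,0,0],[0,0,0],[0,0,0],[0,0,0]], angular=[[0,0,-6.6],[0,0,-6.6],[0,0,-6.6],[0,0,-6.6],[0,0,-6.6],[0,0,-6.6],[0,0,-6.6],[0,0,-6.2],[0,0,0]])

```text
time: 2.95
tcp_pos: [0.573, 0.0947, 0.1711]
tool_rot: [[0.351, 0.936, -0.0], [0.936, -0.351, 0.0], [-0.0, -0.0, -1.0]]
contact_force: [-0.4, 0.6, -0.3]
opening: 0.0853
gripper_force: 0.0
```

```bash
python3 - <<'E'
from h import *
plan(573.3,103.3,20,-20.5)
E
```

```text
t 2.95 pos [573.   94.7 171.1] slide [  8.2  -2.6 151.1] rot [-0.03  0.01 -0.07] F [-0.4  0.6 -0.3] open 85.3 j7 -0.89 j [ 0.19  0.45 -0.6   1.81  0.3   0.97 -0.89]
```

Request:
play_rows(gripper=[1,1,1,1,1,1,0.6,0.6,0.6,0.6], slide=[[8,-2.6,20],[0,0,30],[0,0,30],[0,0,30],[0,0,20],[0,0,11],[0,0,5],[0,0,0],[0,0,0],[0,0,0]], angular=[[0,0,0],[0,0,0],[0,0,0],[0,0,0],[0,0,0],[0,0,0],[0,0,0],[0,0,0],[0,0,0],[0,0,0]])

```text
time: 3.78
tcp_pos: [0.5746, 0.1038, 0.0268]
tool_rot: [[0.355, 0.935, 0.002], [0.935, -0.355, 0.001], [0.001, 0.002, -1.0]]
contact_force: [-0.3, -0.0, 1.2]
opening: 0.0685
gripper_force: 0.0
```

```bash
python3 - <<'E'
from h import *
plan(573.3,103.3,0,-20.5)
c=camera("scene"); im=c["color"][130:330,180:460,::-1]
cv2.imwrite("pics/g1.png",cv2.resize(im,(784,560),interpolation=cv2.INTER_CUBIC))
E
```

```text
t 3.78 pos [574.6 103.8  26.8] slide [-1.  -1.1 26.8] rot [ 0.12 -0.08 -0.31] F [-0.3 -0.   1.2] open 68.5 j7 -1.04 j [ 0.09  0.65 -0.5   1.89  0.46  0.71 -1.04]
```

View pics/g1.png

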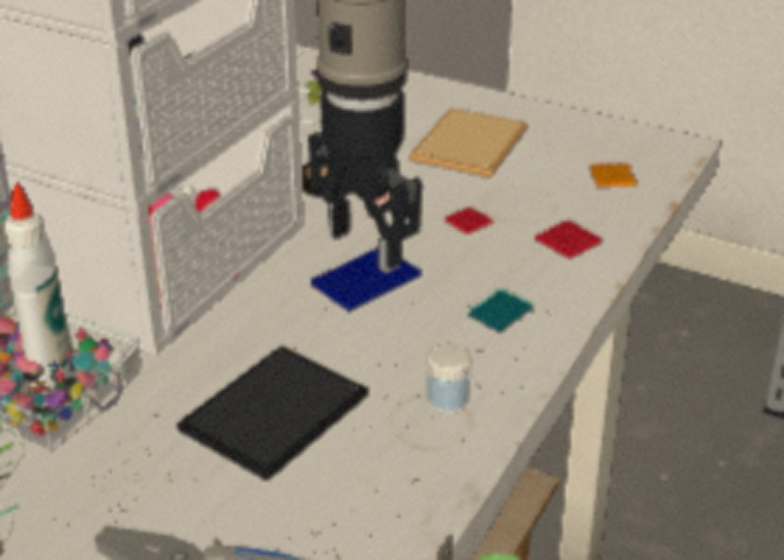

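The gripper straddles the blue base at crop (365,250) with nothing else near. A row covers only about 20–25 mm vertically, so the tool stopped at z = 27 mm. Next: descend gently and feel for the worktop.

Request:
play_rows(gripper=[0.65,0.65,0.65,0.65,0.65,0.65], slide=[[-1,-1,10],[0,0,10],[0,0,6],[0,0,2],[0,0,0],[0,0,0]], angular=[[0,0,-0.3],[0,0,0],[0,0,0],[0,0,0],[0,0,0],[0,0,0]])

```text
time: 4.33
tcp_pos: [0.572, 0.1029, -0.003]
tool_rot: [[0.35, 0.937, -0.001], [0.937, -0.35, -0.0], [-0.0, -0.001, -1.0]]
contact_force: [-0.2, 0.9, -0.7]
opening: 0.0703
gripper_force: 0.0
```

Request:
play_rows(gripper=[0.65,0.65,0.65], slide=[[0,0,1],[0,0,1],[0,0,0]], angular=[[0,0,0],[0,0,0],[0,0,0]])

```text
time: 4.58
tcp_pos: [0.5723, 0.1028, -0.0046]
tool_rot: [[0.35, 0.937, 0.0], [0.937, -0.35, 0.0], [0.0, 0.0, -1.0]]
contact_force: [0.9, 0.4, -0.4]
opening: 0.0703
gripper_force: 0.0
```

Request:
play_rows(gripper=[0.65,0.65,0.65], slide=[[0,0,1],[0,0,1],[0,0,0]], angular=[[0,0,0],[0,0,0],[0,0,0]])

```text
time: 4.83
tcp_pos: [0.5721, 0.1028, -0.0068]
tool_rot: [[0.35, 0.937, -0.0], [0.937, -0.35, -0.0], [-0.0, -0.0, -1.0]]
contact_force: [0.8, -0.7, 0.2]
opening: 0.0702
gripper_force: 0.0
```

Request:
play_rows(gripper=[0.65,0.65], slide=[[0,0,1],[0,0,0]], angular=[[0,0,0],[0,0,0]])

```text
time: 5.0
tcp_pos: [0.5723, 0.1028, -0.0077]
tool_rot: [[0.35, 0.937, 0.0], [0.937, -0.35, -0.0], [0.0, 0.0, -1.0]]
contact_force: [0.3, 0.1, 0.4]
opening: 0.0706
gripper_force: 0.0
```

Request:
play_rows(gripper=[0.65,0.65], slide=[[0,0,1],[0,0,0]], angular=[[0,0,0],[0,0,0]])

```text
time: 5.17
tcp_pos: [0.5723, 0.1029, -0.0078]
tool_rot: [[0.35, 0.937, 0.0], [0.937, -0.35, -0.001], [-0.0, 0.0, -1.0]]
contact_force: [-2.8, -1.2, 10.6]
opening: 0.0703
gripper_force: 5.2
```

The worktop was felt at TCP z = −7.8 mm with a 70 mm opening, which matches the linkage model (8.0 mm). I'll raise 5.5 mm and close.

Request:
play_rows(gripper=[0.65,0.65,0.5,0.4,0.3,0.2,0.1,0,0,0], slide=[[0,0,-5.5],[0,0,0],[0,0,0],[0,0,0],[0,0,0],[0,0,0],[0,0,0],[0,0,0],[0,0,0],[0,0,0]], angular=[[0,0,0],[0,0,0],[0,0,0],[0,0,0],[0,0,0],[0,0,0],[0,0,0],[0,0,0],[0,0,0],[0,0,0]])

```text
time: 6.0
tcp_pos: [0.5724, 0.1028, -0.0026]
tool_rot: [[0.35, 0.937, 0.0], [0.937, -0.35, -0.0], [-0.0, 0.0, -1.0]]
contact_force: [-2.3, -0.7, 8.6]
opening: 0.0578
gripper_force: 63.1
```

```bash
python3 - <<'E'
from h import *
plan(573.3,103.3,-3,-20.5)
E
```

```text
t 6.0 pos [572.4 102.8  -2.6] slide [0.8 0.7 0.4] rot [0.03 0.02 0.03] F [-2.3 -0.7  8.6] open 57.8 j7 -1.06 j [ 0.07  0.69 -0.47  1.91  0.49  0.66 -1.06]
```

Request:
play_rows(gripper=[0,0,0,0,0,0,0,0,0], slide=[[0,0,-2],[0,0,-6],[0,0,-12],[0,0,-15],[0,0,-15],[0,0,-15],[0,0,-15],[0,0,-10],[0,0,0]], angular=[[0,0,0],[0,0,0],[0,0,0],[0,0,0],[0,0,0],[0,0,0],[0,0,0],[0,0,0],[0,0,0]])

```text
time: 6.75
tcp_pos: [0.5737, 0.1033, 0.0895]
tool_rot: [[0.35, 0.937, 0.004], [0.937, -0.35, 0.001], [0.002, 0.004, -1.0]]
contact_force: [1.1, -0.4, -1.0]
opening: 0.0576
gripper_force: 64.2
```

```bash
python3 - <<'E'
from h import *
plan(602.1,-188.1,30,4.8)
c=camera("scene"); im=c["color"][130:330,180:460,::-1]
cv2.imwrite("pics/g2.png",cv2.resize(im,(784,560),interpolation=cv2.INTER_CUBIC))
E
```

```text
t 6.75 pos [573.7 103.3  89.5] slide [-263.2  128.3   59.4] rot [  0.23  -0.08 -25.28] F [ 1.1 -0.4 -1. ] open 57.6 j7 -0.98 j [ 0.13  0.56 -0.55  1.87  0.39  0.82 -0.98]
```

View pics/g2.png

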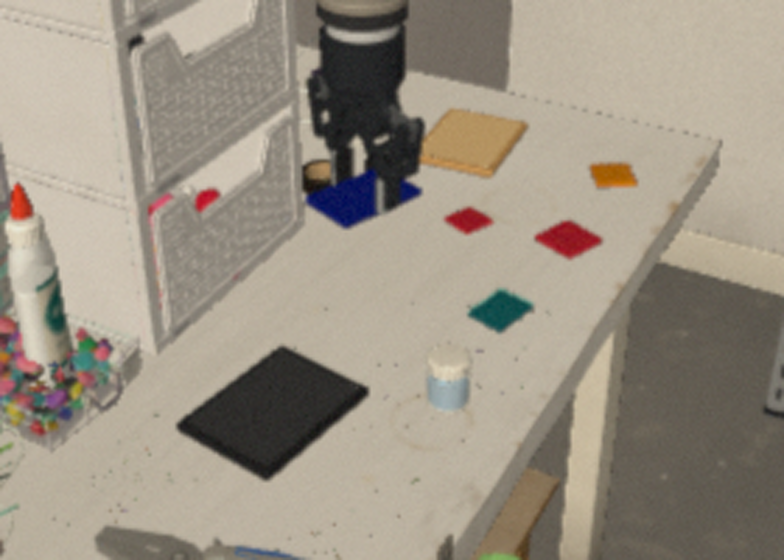

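The base is held level, at crop (360,195). I'll carry it to the shelf now.

Request:
play_rows(gripper=[0,0,0,0,0,0,0,0,0,0,0,0], slide=[[-10,5,0],[-20,10,0],[-26,13,0],[-28,13.5,0],[-28,13.5,0],[-28,13.5,0],[-28,13.5,0],[-28,13.5,0],[-27,13,0],[-22,11,0],[-12,6,0],[-6,2.5,0]], angular=[[0,0,0],[0,0,0],[0,0,0],[0,0,0],[0,0,0],[0,0,0],[0,0,0],[0,0,0],[0,0,0],[0,0,0],[0,0,0],[0,0,0]])

```text
time: 7.8
tcp_pos: [0.599, -0.1918, 0.0855]
tool_rot: [[0.353, 0.935, -0.002], [0.935, -0.353, -0.001], [-0.001, -0.002, -1.0]]
contact_force: [0.1, -0.7, -1.5]
opening: 0.0576
gripper_force: 64.2
```

Request:
play_rows(gripper=[0,0,0,0,0,0,0,0,0], slide=[[0,0,0],[0,0,0],[0,0,0],[0,0,0],[0,0,0],[0,0,0],[0,0,15],[0,0,15],[0,0,0]], angular=[[0,0,-3],[0,0,-5],[0,0,-5.3],[0,0,-5],[0,0,-5],[0,0,-2],[0,0,0],[0,0,0],[0,0,0]])

```text
time: 8.55
tcp_pos: [0.5973, -0.1872, 0.0525]
tool_rot: [[-0.084, 0.996, -0.006], [0.996, 0.084, 0.002], [0.002, -0.006, -1.0]]
contact_force: [-1.6, 0.3, -1.1]
opening: 0.0576
gripper_force: 64.3
```

```bash
python3 - <<'E'
from h import *
plan(602.1,-188.1,11.4,4.8)
E
```

```text
t 8.55 pos [ 597.3 -187.2   52.5] slide [-1.4  5.  41. ] rot [-0.35 -0.13  0.03] F [-1.6  0.3 -1.1] open 57.6 j7 -0.11 j [ 0.63  0.69 -0.59  1.77  0.49  0.84 -0.11]
```

Request:
play_rows(gripper=[0,0,0,0,0], slide=[[-1.4,5,10],[0,0,12],[0,0,8],[0,0,0],[0,0,0]], angular=[[0,0,0],[0,0,0],[0,0,0],[0,0,0],[0,0,0]])

```text
time: 8.97
tcp_pos: [0.6047, -0.1891, 0.0259]
tool_rot: [[-0.084, 0.996, -0.001], [0.996, 0.084, 0.0], [0.001, -0.001, -1.0]]
contact_force: [-0.1, 0.6, -0.9]
opening: 0.0579
gripper_force: 64.3
```

```bash
python3 - <<'E'
from h import *
plan(602.1,-188.1,11.4,4.8)
E
```

```text
t 8.97 pos [ 604.7 -189.1   25.9] slide [ 1.2 -2.5 14.6] rot [-0.08 -0.03  0.03] F [-0.1  0.6 -0.9] open 57.9 j7 -0.13 j [ 0.61  0.73 -0.57  1.77  0.52  0.81 -0.13]
```

Request:
play_rows(gripper=[0,0,0,0,0,0], slide=[[1.2,-2.5,0],[0,0,6],[0,0,5],[0,0,1.5],[0,0,0],[0,0,0]], angular=[[0,0,0],[0,0,0],[0,0,0],[0,0,0],[0,0,0],[0,0,0]])

```text
time: 9.47
tcp_pos: [0.6026, -0.1883, 0.0142]
tool_rot: [[-0.084, 0.996, -0.0], [0.996, 0.084, 0.0], [0.0, -0.0, -1.0]]
contact_force: [-0.2, -0.7, -0.9]
opening: 0.058
gripper_force: 64.4
```

```bash
python3 - <<'E'
from h import *
plan(602.1,-188.1,11.4,4.8)
E
```

```text
t 9.47 pos [ 602.6 -188.3   14.2] slide [ 0.3 -0.5  2.8] rot [-0.01 -0.    0.03] F [-0.2 -0.7 -0.9] open 58.0 j7 -0.14 j [ 0.61  0.74 -0.56  1.78  0.53  0.78 -0.14]
```

Request:
play_rows(gripper=[0,0,0,0], slide=[[0,-0.3,1],[0,0,0.8],[0,0,0],[0,0,0]], angular=[[0,0,0],[0,0,0],[0,0,0],[0,0,0]])

```text
time: 9.8
tcp_pos: [0.6024, -0.1884, 0.0126]
tool_rot: [[-0.084, 0.996, 0.0], [0.996, 0.084, -0.0], [-0.0, 0.0, -1.0]]
contact_force: [-0.5, -0.1, -0.4]
opening: 0.0574
gripper_force: 64.4
```

Request:
play_rows(gripper=[0,0], slide=[[0,0,0.7],[0,0,0]], angular=[[0,0,0],[0,0,0]])

```text
time: 9.97
tcp_pos: [0.6023, -0.1884, 0.0118]
tool_rot: [[-0.084, 0.996, 0.0], [0.996, 0.084, -0.0], [-0.0, 0.0, -1.0]]
contact_force: [-0.4, -0.1, -0.6]
opening: 0.0578
gripper_force: 64.4
```

Request:
play_rows(gripper=[0,0,0], slide=[[0,0,0.6],[0,0,0],[0,0,0]], angular=[[0,0,0],[0,0,0],[0,0,0]])

```text
time: 10.22
tcp_pos: [0.6024, -0.1884, 0.0115]
tool_rot: [[-0.084, 0.996, 0.0], [0.996, 0.084, -0.0], [-0.0, 0.0, -1.0]]
contact_force: [-1.8, -0.3, 3.8]
opening: 0.0576
gripper_force: 64.8
```

Request:
play_rows(gripper=[0,0,0], slide=[[0,0,0.5],[0,0,0],[0,0,0]], angular=[[0,0,0],[0,0,0],[0,0,0]])

```text
time: 10.47
tcp_pos: [0.6024, -0.1884, 0.0115]
tool_rot: [[-0.084, 0.996, 0.0], [0.996, 0.084, -0.0], [-0.001, 0.0, -1.0]]
contact_force: [-3.2, 0.6, 8.1]
opening: 0.0582
gripper_force: 65.3
```

Request:
play_rows(gripper=[0.4,0.5,0.6,0.7,0.8,0.8,0.8,0.7,0.7,0.7,0.7], slide=[[0,0,0],[0,0,0],[0,0,0],[0,0,0],[0,0,-8],[0,0,-14],[0,0,-18],[0,0,-20],[0,0,-15],[0,0,0],[0,0,0]], angular=[[0,0,0],[0,0,0],[0,0,0],[0,0,0],[0,0,0],[0,0,0],[0,0,0],[0,0,0],[0,0,0],[0,0,0],[0,0,0]])

```text
time: 11.38
tcp_pos: [0.6032, -0.1887, 0.0873]
tool_rot: [[-0.084, 0.996, 0.003], [0.996, 0.084, -0.001], [-0.001, 0.003, -1.0]]
contact_force: [-0.0, 0.1, -1.0]
opening: 0.0725
gripper_force: 0.0
```

```bash
python3 - <<'E'
from h import *
plan(427.2,-55.7,40,-20.7)
E
```

```text
t 11.38 pos [ 603.2 -188.7   87.3] slide [ 147.3 -164.3   46.7] rot [ 0.16  0.04 25.52] F [-0.   0.1 -1. ] open 72.5 j7 -0.08 j [ 0.65  0.65 -0.61  1.75  0.46  0.89 -0.08]
```

Request:
play_rows(gripper=[0.6,0.6,0.6,0.6,0.6,0.6,0.6,0.6,0.6,0.6,0.6], slide=[[9.3,-10.3,0],[14,-15.6,0],[16,-17.8,0],[16,-17.8,0],[16,-17.8,0],[16,-17.8,0],[16,-17.8,0],[16,-17.8,0],[14,-15.8,0],[9,-10,0],[5,-5.8,0]], angular=[[0,0,0],[0,0,0],[0,0,0],[0,0,0],[0,0,0],[0,0,0],[0,0,0],[0,0,0],[0,0,0],[0,0,0],[0,0,0]])

```text
time: 12.3
tcp_pos: [0.4238, -0.0545, 0.085]
tool_rot: [[-0.086, 0.996, -0.003], [0.996, 0.086, -0.0], [0.0, -0.003, -1.0]]
contact_force: [-0.1, -0.1, -0.6]
opening: 0.0684
gripper_force: 0.0
```

Request:
play_rows(gripper=[0.6,0.6,0.6,0.6,0.6,0.6,0.6,0.6,0.6], slide=[[0,0,0],[0,0,0],[0,0,0],[0,0,0],[0,0,10],[0,0,15],[0,0,15],[0,0,0],[0,0,0]], angular=[[0,0,6.5],[0,0,6.5],[0,0,6.5],[0,0,6],[0,0,0],[0,0,0],[0,0,0],[0,0,0],[0,0,0]])

```text
time: 13.05
tcp_pos: [0.4254, -0.0553, 0.0447]
tool_rot: [[0.351, 0.936, -0.003], [0.936, -0.351, 0.001], [-0.0, -0.003, -1.0]]
contact_force: [-0.4, 0.7, 0.1]
opening: 0.0681
gripper_force: 0.0
```

```bash
python3 - <<'E'
from h import *
plan(427.2,-55.7,-2.3,-20.7)
E
```

```text
t 13.05 pos [425.4 -55.3  44.7] slide [ 0.3  2.  47. ] rot [-0.16  0.02  0.17] F [-0.4  0.7  0.1] open 68.1 j7 -0.78 j [ 0.45  0.44 -0.55  2.24  0.42  0.57 -0.78]
```

Request:
play_rows(gripper=[0.6,0.6,0.6,0.6,0.6,0.6,0.6,0.6], slide=[[0.3,1,8],[0,0,13],[0,0,12],[0,0,7],[0,0,3],[0,0,0],[0,0,0],[0,0,0]], angular=[[0,0,0],[0,0,0],[0,0,0],[0,0,0],[0,0,0],[0,0,0],[0,0,0],[0,0,0]])

```text
time: 13.72
tcp_pos: [0.4277, -0.0555, 0.0032]
tool_rot: [[0.353, 0.936, 0.001], [0.936, -0.353, -0.0], [0.0, 0.001, -1.0]]
contact_force: [0.3, -0.2, -0.4]
opening: 0.0684
gripper_force: 0.0
```

```bash
python3 - <<'E'
from h import *
plan(427.2,-55.7,-2.3,-20.7)
E
```

```text
t 13.72 pos [427.7 -55.5   3.2] slide [-0.4 -0.4  5.5] rot [ 0.06 -0.01  0.04] F [ 0.3 -0.2 -0.4] open 68.4 j7 -0.87 j [ 0.38  0.52 -0.47  2.25  0.52  0.47 -0.87]
```

Request:
play_rows(gripper=[0.6,0.6,0.6,0.6,0.5,0.4,0.3,0.2,0.1,0,-0.1,-0.2], slide=[[-0.4,-0.4,3],[0,0,2.2],[0,0,0],[0,0,0],[0,0,0],[0,0,0],[0,0,0],[0,0,0],[0,0,0],[0,0,0],[0,0,0],[0,0,0]], angular=[[0,0,0],[0,0,0],[0,0,0],[0,0,0],[0,0,0],[0,0,0],[0,0,0],[0,0,0],[0,0,0],[0,0,0],[0,0,0],[0,0,0]])

```text
time: 14.72
tcp_pos: [0.4269, -0.0557, -0.0019]
tool_rot: [[0.353, 0.936, 0.0], [0.936, -0.353, -0.001], [-0.0, 0.001, -1.0]]
contact_force: [-2.9, 0.1, 11.7]
opening: 0.0489
gripper_force: 60.0
```

Request:
play_rows(gripper=[-0.2,-0.2], slide=[[0,0,0],[0,0,0]], angular=[[0,0,0],[0,0,0]])

```text
time: 14.88
tcp_pos: [0.4269, -0.0557, -0.0019]
tool_rot: [[0.353, 0.936, 0.0], [0.936, -0.353, -0.001], [-0.0, 0.001, -1.0]]
contact_force: [-3.2, -0.2, 10.9]
opening: 0.0489
gripper_force: 60.0
```

```bash
python3 - <<'E'
from h import *
plan(427.2,-55.7,-2.3,-20.7)
c=camera("top")
print("base",fit(c,(425,186),.022,20),"sand mean check")
im=c["color"][120:300,150:480,::-1]; im=cv2.convertScaleAbs(cv2.resize(im,(792,432),interpolation=cv2.INTER_CUBIC),alpha=1.8)
cv2.imwrite("pics/crop2.png",im)
E
```

```text
t 14.88 pos [426.9 -55.7  -1.9] slide [0.1 0.3 0.4] rot [0.03 0.02 0.03] F [-3.2 -0.2 10.9] open 48.9 j7 -0.88 j [ 0.37  0.53 -0.46  2.26  0.53  0.46 -0.88]
base (array([ 601.9, -186.4]), (np.float64(53.2), np.float64(85.8)), 4.5) sand mean check
```

View pics/crop2.png

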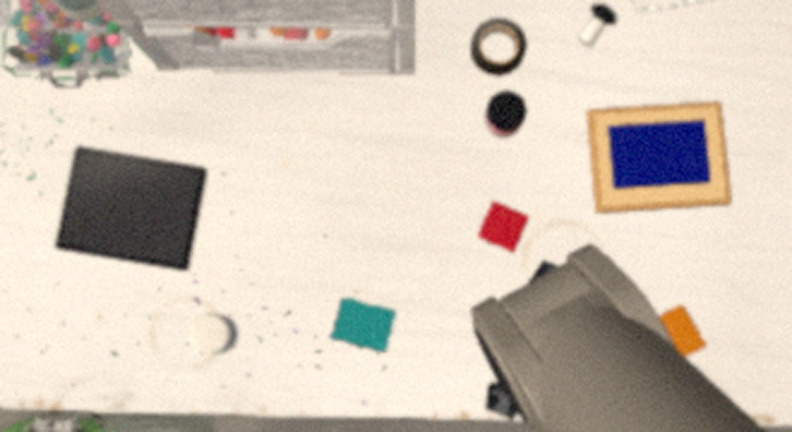

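The base sits centred and square on the sand shelf, at (601.9, −186.4) and 4.5°. The gripper is on the large red tile. Lift and carry.

Request:
play_rows(gripper=[-0.2,-0.2,-0.2,-0.2,-0.2,-0.2,-0.2,-0.2,-0.2], slide=[[0,0,-2],[0,0,-6],[0,0,-12],[0,0,-14],[0,0,-14],[0,0,-14],[0,0,-10],[0,0,0],[0,0,0]], angular=[[0,0,0],[0,0,0],[0,0,0],[0,0,0],[0,0,0],[0,0,0],[0,0,0],[0,0,0],[0,0,0]])

```text
time: 15.68
tcp_pos: [0.427, -0.056, 0.0698]
tool_rot: [[0.353, 0.935, 0.001], [0.935, -0.353, -0.0], [0.0, 0.001, -1.0]]
contact_force: [0.3, 1.1, -0.4]
opening: 0.049
gripper_force: 61.9
```

```bash
python3 - <<'E'
from h import *
plan(601.9,-186.7,20.1,4.6)
c=camera("scene"); im=c["color"][130:330,180:460,::-1]
cv2.imwrite("pics/g3.png",cv2.resize(im,(784,560),interpolation=cv2.INTER_CUBIC))
E
```

```text
t 15.68 pos [427.  -56.   69.8] slide [-60.5 209.7  50. ] rot [ 7.000e-02  1.000e-02 -2.529e+01] F [ 0.3  1.1 -0.4] open 49.0 j7 -0.73 j [ 0.49  0.39 -0.59  2.22  0.38  0.62 -0.73]
```

View pics/g3.png

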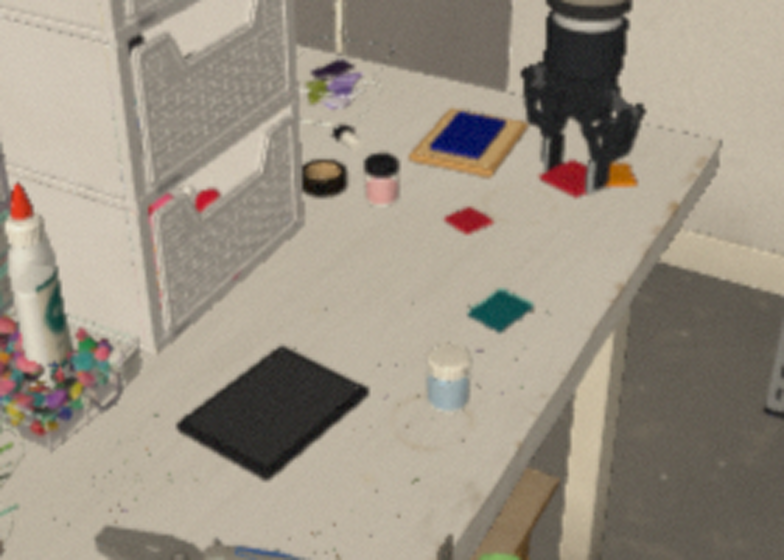

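The red tile is held level, at crop (572,180). Carry it to the base.

Request:
play_rows(gripper=[-0.2,-0.2,-0.2,-0.2,-0.2,-0.2,-0.2,-0.2,-0.2,-0.2,-0.2,-0.2], slide=[[-4,12,0],[-6,20,0],[-6.5,23,0],[-6.5,23,0],[-6.5,23,0],[-6.5,23,0],[-6.5,23,0],[-6.5,23,0],[-6,20,0],[-4,14,0],[-1.5,6,0],[0,0,0]], angular=[[0,0,0],[0,0,0],[0,0,0],[0,0,0],[0,0,0],[0,0,0],[0,0,0],[0,0,0],[0,0,0],[0,0,0],[0,0,0],[0,0,0]])

```text
time: 16.73
tcp_pos: [0.6025, -0.1878, 0.0683]
tool_rot: [[0.355, 0.935, -0.001], [0.935, -0.355, 0.0], [-0.0, -0.001, -1.0]]
contact_force: [-0.1, 0.2, -1.3]
opening: 0.0489
gripper_force: 61.9
```

Request:
play_rows(gripper=[-0.2,-0.2,-0.2,-0.2,-0.2,-0.2,-0.2,-0.2,-0.2,-0.2,-0.2], slide=[[0,0,0],[0,0,0],[0,0,0],[0,0,0],[0,0,0],[0,0,8],[0,0,12],[0,0,10],[0,0,0],[0,0,0],[0,0,0]], angular=[[0,0,-4],[0,0,-6],[0,0,-6],[0,0,-6],[0,0,-3.3],[0,0,0],[0,0,0],[0,0,0],[0,0,0],[0,0,0],[0,0,0]])

```text
time: 17.65
tcp_pos: [0.6019, -0.1862, 0.0393]
tool_rot: [[-0.081, 0.997, -0.0], [0.997, 0.081, 0.0], [0.0, -0.0, -1.0]]
contact_force: [-0.0, -0.3, -0.5]
opening: 0.0491
gripper_force: 62.0
```

```bash
python3 - <<'E'
from h import *
plan(601.9,-186.7,20.1,4.6)
E
```

```text
t 17.65 pos [ 601.9 -186.2   39.3] slide [-0.5  0.  19.2] rot [-0.02 -0.01  0.02] F [-0.  -0.3 -0.5] open 49.1 j7 -0.14 j [ 0.63  0.71 -0.6   1.77  0.52  0.83 -0.14]
```

Request:
play_rows(gripper=[-0.2,-0.2,-0.2,-0.2,-0.2,-0.2], slide=[[-0.5,0,6],[0,0,7],[0,0,3],[0,0,0],[0,0,0],[0,0,0]], angular=[[0,0,0],[0,0,0],[0,0,0],[0,0,0],[0,0,0],[0,0,0]])

```text
time: 18.15
tcp_pos: [0.602, -0.1869, 0.0236]
tool_rot: [[-0.081, 0.997, 0.0], [0.997, 0.081, 0.0], [0.0, 0.0, -1.0]]
contact_force: [1.0, -0.4, 0.0]
opening: 0.0487
gripper_force: 62.0
```

Request:
play_rows(gripper=[-0.2,-0.2,-0.2,-0.2,-0.2,-0.2], slide=[[0,0,0.8],[0,0,0.8],[0,0,0.8],[0,0,0.3],[0,0,0],[0,0,0]], angular=[[0,0,0],[0,0,0],[0,0,0],[0,0,0],[0,0,0],[0,0,0]])

```text
time: 18.65
tcp_pos: [0.6019, -0.187, 0.0208]
tool_rot: [[-0.081, 0.997, -0.0], [0.997, 0.081, -0.0], [-0.0, -0.0, -1.0]]
contact_force: [-1.1, -0.2, 0.1]
opening: 0.0488
gripper_force: 62.0
```

```bash
python3 - <<'E'
from h import *
plan(601.9,-186.7,20.1,4.6)
E
```

```text
t 18.65 pos [ 601.9 -187.    20.8] slide [0.3 0.  0.7] rot [-0.    0.    0.03] F [-1.1 -0.2  0.1] open 48.8 j7 -0.15 j [ 0.62  0.73 -0.58  1.78  0.54  0.8  -0.15]
```

Request:
play_rows(gripper=[-0.2,-0.2,-0.2], slide=[[0,0,0.6],[0,0,0],[0,0,0]], angular=[[0,0,0],[0,0,0],[0,0,0]])

```text
time: 18.9
tcp_pos: [0.602, -0.187, 0.0203]
tool_rot: [[-0.081, 0.997, 0.0], [0.997, 0.081, -0.0], [-0.0, 0.0, -1.0]]
contact_force: [-0.9, -1.5, 0.7]
opening: 0.049
gripper_force: 62.0
```

Request:
play_rows(gripper=[-0.2,-0.2,-0.2], slide=[[0,0,0.5],[0,0,0],[0,0,0]], angular=[[0,0,0],[0,0,0],[0,0,0]])

```text
time: 19.15
tcp_pos: [0.6021, -0.1869, 0.0203]
tool_rot: [[-0.081, 0.997, 0.0], [0.997, 0.081, -0.0], [-0.0, 0.0, -1.0]]
contact_force: [-2.0, 0.5, 4.7]
opening: 0.0487
gripper_force: 62.6
```

Contact at 20.3 mm as expected. Release and go to the amber tile.

Request:
play_rows(gripper=[0.1,0.2,0.3,0.4,0.5,0.5,0.5,0.5,0.5,0.5,0.5], slide=[[0,0,0],[0,0,0],[0,0,0],[0,0,0],[0,0,-6],[0,0,-12],[0,0,-15],[0,0,-15],[0,0,-7],[0,0,0],[0,0,0]], angular=[[0,0,0],[0,0,0],[0,0,0],[0,0,0],[0,0,0],[0,0,0],[0,0,0],[0,0,0],[0,0,0],[0,0,0],[0,0,0]])

```text
time: 20.07
tcp_pos: [0.6023, -0.1873, 0.0757]
tool_rot: [[-0.08, 0.997, 0.002], [0.997, 0.08, -0.001], [-0.001, 0.001, -1.0]]
contact_force: [-0.8, 0.6, -0.3]
opening: 0.0638
gripper_force: 0.0
```

```bash
python3 - <<'E'
from h import *
plan(432.6,-202,40,30.8)
E
```

```text
t 20.07 pos [ 602.3 -187.3   75.7] slide [  -1.  -170.4   35.5] rot [  0.07   0.07 -26.19] F [-0.8  0.6 -0.3] open 63.8 j7 -0.11 j [ 0.65  0.66 -0.62  1.75  0.49  0.88 -0.11]
```

Request:
play_rows(gripper=[0.5,0.5,0.5,0.5,0.5,0.5,0.5,0.5,0.5,0.5,0.5], slide=[[-0.5,-10,0],[-0.5,-16,0],[0,-20,0],[0,-22,0],[0,-22,0],[0,-22,0],[0,-20,0],[0,-18,0],[0,-12,0],[0,-6,0],[0,-2,0]], angular=[[0,0,0],[0,0,0],[0,0,0],[0,0,0],[0,0,0],[0,0,0],[0,0,0],[0,0,0],[0,0,0],[0,0,0],[0,0,0]])

```text
time: 20.98
tcp_pos: [0.4312, -0.2019, 0.0744]
tool_rot: [[-0.08, 0.997, -0.001], [0.997, 0.08, -0.0], [0.0, -0.001, -1.0]]
contact_force: [0.1, -0.0, 0.5]
opening: 0.0642
gripper_force: 0.0
```

Request:
play_rows(gripper=[0.5,0.5,0.5,0.5,0.5,0.5,0.5,0.5,0.5,0.5], slide=[[0,0,0],[0,0,0],[0,0,0],[0,0,0],[0,0,10],[0,0,14],[0,0,12],[0,0,0],[0,0,0],[0,0,0]], angular=[[0,0,-6.6],[0,0,-6.6],[0,0,-6.6],[0,0,-6.4],[0,0,0],[0,0,0],[0,0,0],[0,0,0],[0,0,0],[0,0,0]])

```text
time: 21.82
tcp_pos: [0.4329, -0.2014, 0.0387]
tool_rot: [[-0.512, 0.859, 0.0], [0.859, 0.512, 0.0], [0.0, 0.0, -1.0]]
contact_force: [-0.1, 0.4, -0.5]
opening: 0.064
gripper_force: 0.0
```

```bash
python3 - <<'E'
from h import *
plan(432.6,-202,-1,30.8)
E
```

```text
t 21.82 pos [ 432.9 -201.4   38.7] slide [-0.4 -0.6 39.7] rot [ 0.01 -0.01  0.01] F [-0.1  0.4 -0.5] open 64.0 j7 0.3 j [ 0.9   0.56 -0.72  2.13  0.6   0.67  0.3 ]
```

Request:
play_rows(gripper=[0.5,0.5,0.5,0.5,0.5,0.5,0.5,0.5], slide=[[-0.4,-0.6,8],[0,0,12],[0,0,11],[0,0,6],[0,0,2],[0,0,0],[0,0,0],[0,0,0]], angular=[[0,0,0],[0,0,0],[0,0,0],[0,0,0],[0,0,0],[0,0,0],[0,0,0],[0,0,0]])

```text
time: 22.48
tcp_pos: [0.4326, -0.2024, 0.0001]
tool_rot: [[-0.513, 0.859, 0.001], [0.859, 0.513, -0.0], [-0.001, 0.0, -1.0]]
contact_force: [-0.5, -0.6, 0.1]
opening: 0.0642
gripper_force: 0.0
```

```bash
python3 - <<'E'
from h import *
plan(432.6,-202,-1,30.8)
E
```

```text
t 22.48 pos [ 4.326e+02 -2.024e+02  1.000e-01] slide [0.3 0.2 1.1] rot [0.03 0.03 0.03] F [-0.5 -0.6  0.1] open 64.2 j7 0.23 j [ 0.84  0.62 -0.66  2.14  0.68  0.6   0.23]
```

Request:
play_rows(gripper=[0.5,0.5,0.4,0.3,0.2,0.1,0,-0.1,-0.2,-0.3,-0.3,-0.3], slide=[[0.3,0.2,1],[0,0,0],[0,0,0],[0,0,0],[0,0,0],[0,0,0],[0,0,0],[0,0,0],[0,0,0],[0,0,0],[0,0,0],[0,0,0]], angular=[[0,0,0],[0,0,0],[0,0,0],[0,0,0],[0,0,0],[0,0,0],[0,0,0],[0,0,0],[0,0,0],[0,0,0],[0,0,0],[0,0,0]])

```text
time: 23.48
tcp_pos: [0.4323, -0.202, -0.0007]
tool_rot: [[-0.513, 0.859, -0.0], [0.859, 0.513, -0.001], [-0.001, -0.0, -1.0]]
contact_force: [-2.7, 0.5, 9.0]
opening: 0.0447
gripper_force: 59.7
```

```bash
python3 - <<'E'
from h import *
plan(432.6,-202,-1,30.8)
c=camera("top")
print("red",fit(c,(425,184),.028,30))
im=c["color"][120:300,300:500,::-1]; im=cv2.convertScaleAbs(cv2.resize(im,(600,540),interpolation=cv2.INTER_CUBIC),alpha=1.8)
cv2.imwrite("pics/crop3.png",im)
E
```

```text
t 23.48 pos [ 432.3 -202.    -0.7] slide [-0.1  0.3  0.3] rot [-0.02  0.04  0.03] F [-2.7  0.5  9. ] open 44.7 j7 0.23 j [ 0.84  0.62 -0.66  2.14  0.68  0.6   0.23]
red (array([ 601.6, -186.7]), (np.float64(47.2), np.float64(47.8)), 4.0)
```

View pics/crop3.png

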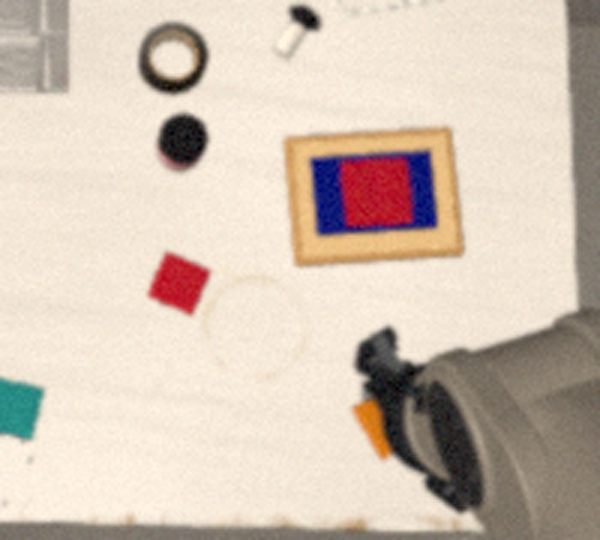

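The red tile is centred and square on the base, and amber is gripped. Lift and carry.

Request:
play_rows(gripper=[-0.3,-0.3,-0.3,-0.3,-0.3,-0.3,-0.3,-0.3,-0.3], slide=[[0,0,-2],[0,0,-6],[0,0,-12],[0,0,-14],[0,0,-14],[0,0,-14],[0,0,-10],[0,0,0],[0,0,0]], angular=[[0,0,0],[0,0,0],[0,0,0],[0,0,0],[0,0,0],[0,0,0],[0,0,0],[0,0,0],[0,0,0]])

```text
time: 24.28
tcp_pos: [0.4324, -0.2023, 0.071]
tool_rot: [[-0.512, 0.859, 0.001], [0.859, 0.512, -0.001], [-0.001, 0.0, -1.0]]
contact_force: [-0.3, 0.5, -1.7]
opening: 0.045
gripper_force: 61.2
```

```bash
python3 - <<'E'
from h import *
plan(601.7,-186.7,27.3,4.5)
c=camera("scene"); im=c["color"][130:270,300:460,::-1]
cv2.imwrite("pics/g4.png",cv2.resize(im,(640,560),interpolation=cv2.INTER_CUBIC))
E
```

```text
t 24.28 pos [ 432.4 -202.3   71. ] slide [-73.3 153.4  43.8] rot [ 0.04  0.05 26.31] F [-0.3  0.5 -1.7] open 45.0 j7 0.35 j [ 0.94  0.51 -0.78  2.11  0.53  0.73  0.35]
```

View pics/g4.png

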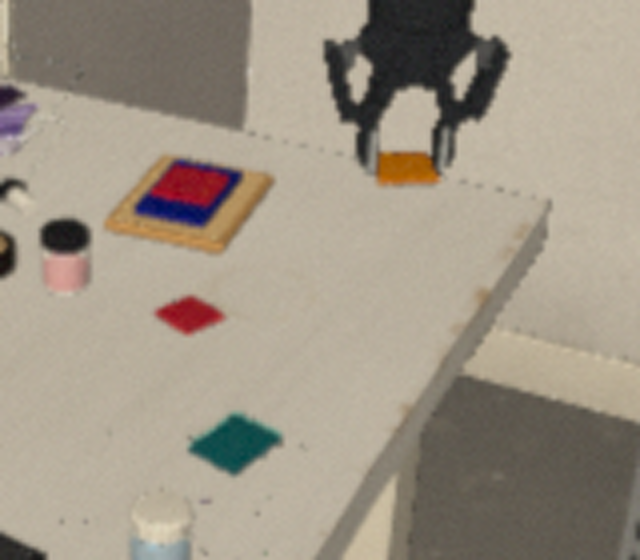

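Amber is held level, at crop (408,168). Carry it to the stack.

Request:
play_rows(gripper=[-0.3,-0.3,-0.3,-0.3,-0.3,-0.3,-0.3,-0.3,-0.3,-0.3,-0.3], slide=[[-5,9,0],[-7,15,0],[-8,18,0],[-9,19,0],[-9,19,0],[-9,19,0],[-9,19,0],[-8,17,0],[-5.5,11,0],[-3,6,0],[-1,2,0]], angular=[[0,0,0],[0,0,0],[0,0,0],[0,0,0],[0,0,0],[0,0,0],[0,0,0],[0,0,0],[0,0,0],[0,0,0],[0,0,0]])

```text
time: 25.25
tcp_pos: [0.6032, -0.1853, 0.0698]
tool_rot: [[-0.513, 0.858, -0.0], [0.858, 0.513, 0.001], [0.001, 0.0, -1.0]]
contact_force: [-0.2, 0.5, -1.0]
opening: 0.0448
gripper_force: 61.2
```

Request:
play_rows(gripper=[-0.3,-0.3,-0.3,-0.3,-0.3,-0.3,-0.3,-0.3,-0.3,-0.3,-0.3], slide=[[0,0,0],[0,0,0],[0,0,0],[0,0,0],[0,0,0],[0,0,8],[0,0,12],[0,0,10],[0,0,0],[0,0,0],[0,0,0]], angular=[[0,0,4],[0,0,6.3],[0,0,6],[0,0,6],[0,0,4],[0,0,0],[0,0,0],[0,0,0],[0,0,0],[0,0,0],[0,0,0]])

```text
time: 26.17
tcp_pos: [0.602, -0.186, 0.0403]
tool_rot: [[-0.08, 0.997, -0.001], [0.997, 0.08, 0.001], [0.001, -0.0, -1.0]]
contact_force: [-0.9, 0.5, -0.1]
opening: 0.0448
gripper_force: 61.2
```

```bash
python3 - <<'E'
from h import *
plan(601.7,-186.7,27.3,4.5)
E
```

```text
t 26.17 pos [ 602.  -186.    40.3] slide [-0.6 -0.4 13. ] rot [-0.03 -0.03  0.06] F [-0.9  0.5 -0.1] open 44.8 j7 -0.14 j [ 0.63  0.71 -0.6   1.77  0.52  0.83 -0.14]
```

Request:
play_rows(gripper=[-0.3,-0.3,-0.3,-0.3,-0.3,-0.3], slide=[[-0.6,-0.4,4],[0,0,4],[0,0,2],[0,0,0],[0,0,0],[0,0,0]], angular=[[0,0,0],[0,0,0],[0,0,0],[0,0,0],[0,0,0],[0,0,0]])

```text
time: 26.67
tcp_pos: [0.6019, -0.1867, 0.0308]
tool_rot: [[-0.079, 0.997, 0.0], [0.997, 0.079, -0.0], [-0.0, 0.0, -1.0]]
contact_force: [-0.3, -0.4, -0.9]
opening: 0.0448
gripper_force: 61.2
```

Request:
play_rows(gripper=[-0.3,-0.3,-0.3,-0.3,-0.3,-0.3], slide=[[0,0,0.8],[0,0,0.7],[0,0,0.6],[0,0,0.3],[0,0,0],[0,0,0]], angular=[[0,0,0],[0,0,0],[0,0,0],[0,0,0],[0,0,0],[0,0,0]])

```text
time: 27.17
tcp_pos: [0.6018, -0.1867, 0.0283]
tool_rot: [[-0.079, 0.997, -0.0], [0.997, 0.079, 0.0], [0.0, -0.0, -1.0]]
contact_force: [0.3, 0.0, -0.4]
opening: 0.0446
gripper_force: 61.2
```

Request:
play_rows(gripper=[-0.3,-0.3,-0.3], slide=[[0,0,0.5],[0,0,0],[0,0,0]], angular=[[0,0,0],[0,0,0],[0,0,0]])

```text
time: 27.42
tcp_pos: [0.6018, -0.1868, 0.0278]
tool_rot: [[-0.079, 0.997, -0.0], [0.997, 0.079, -0.0], [-0.0, -0.0, -1.0]]
contact_force: [0.1, -0.3, -1.2]
opening: 0.0442
gripper_force: 61.2
```

Request:
play_rows(gripper=[-0.3,-0.3,-0.3], slide=[[0,0,0.5],[0,0,0],[0,0,0]], angular=[[0,0,0],[0,0,0],[0,0,0]])

```text
time: 27.67
tcp_pos: [0.6018, -0.1867, 0.0273]
tool_rot: [[-0.079, 0.997, -0.0], [0.997, 0.079, 0.0], [0.0, -0.0, -1.0]]
contact_force: [0.2, -0.4, -0.6]
opening: 0.0447
gripper_force: 61.2
```

Request:
play_rows(gripper=[-0.3,-0.3,-0.3], slide=[[0,0,0.4],[0,0,0],[0,0,0]], angular=[[0,0,0],[0,0,0],[0,0,0]])

```text
time: 27.92
tcp_pos: [0.6019, -0.1868, 0.027]
tool_rot: [[-0.079, 0.997, 0.0], [0.997, 0.079, -0.0], [-0.0, 0.0, -1.0]]
contact_force: [-0.4, 0.1, -0.4]
opening: 0.0451
gripper_force: 61.3
```

Request:
play_rows(gripper=[-0.3,-0.3,-0.3], slide=[[0,0,0.4],[0,0,0],[0,0,0]], angular=[[0,0,0],[0,0,0],[0,0,0]])

```text
time: 28.17
tcp_pos: [0.6019, -0.1868, 0.0269]
tool_rot: [[-0.079, 0.997, 0.0], [0.997, 0.079, -0.0], [-0.0, 0.0, -1.0]]
contact_force: [-1.9, 0.5, 6.0]
opening: 0.0448
gripper_force: 61.9
```

```bash
python3 - <<'E'
from h import *
plan(601.7,-186.7,27.3,4.5)
E
```

```text
t 28.17 pos [ 601.9 -186.8   26.9] slide [ 0.1 -0.2 -0.4] rot [0.01 0.01 0.03] F [-1.9  0.5  6. ] open 44.8 j7 -0.15 j [ 0.62  0.72 -0.58  1.77  0.53  0.81 -0.15]
```

Request:
play_rows(gripper=[0,0.1,0.2,0.3,0.4,0.5,0.5,0.5,0.5,0.5,0.5], slide=[[0,0,0],[0,0,0],[0,0,0],[0,0,0],[0,0,-6],[0,0,-12],[0,0,-15],[0,0,-15],[0,0,-7],[0,0,0],[0,0,0]], angular=[[0,0,0],[0,0,0],[0,0,0],[0,0,0],[0,0,0],[0,0,0],[0,0,0],[0,0,0],[0,0,0],[0,0,0],[0,0,0]])

```text
time: 29.08
tcp_pos: [0.6022, -0.1871, 0.0825]
tool_rot: [[-0.079, 0.997, 0.002], [0.997, 0.079, -0.001], [-0.001, 0.002, -1.0]]
contact_force: [0.4, 0.0, 0.4]
opening: 0.064
gripper_force: 0.0
```

```bash
python3 - <<'E'
from h import *
c=camera("top"); print("teal",fit(c,(301,255),.005,14),rect(c,(301,255),.005,20))
plan(437.9,88.2,40,-13.8)
E
```

```text
teal (array([437.8,  88.3]), (np.float64(35.6), np.float64(47.8)), -13.4) {'c': (438.0, 88.3), 'mean': array([438.1,  88.2]), 'wh': (40.4, 51.8), 'short_deg': -14.7, 'n': 408}
t 29.13 pos [ 601.6 -187.    81.6] slide [ 287.3 -141.5   41.5] rot [1.000e-02 2.000e-02 1.832e+01] F [ 0.2  0.3 -0.5] open 64.1 j7 -0.1 j [ 0.65  0.65 -0.63  1.75  0.48  0.89 -0.1 ]
```

Request:
play_rows(gripper=[0.5,0.5,0.5,0.5,0.5,0.5,0.5,0.5,0.5,0.5,0.5,0.5], slide=[[14,-7,0],[24,-12,0],[28,-14,0],[30,-15,0],[30,-15,0],[30,-15,0],[30,-14.5,0],[30,-14.5,0],[28,-14,0],[22,-11,0],[14,-6.5,0],[7,-3,0]], angular=[[0,0,0],[0,0,0],[0,0,0],[0,0,0],[0,0,0],[0,0,0],[0,0,0],[0,0,0],[0,0,0],[0,0,0],[0,0,0],[0,0,0]])

```text
time: 30.13
tcp_pos: [0.4362, 0.09, 0.0811]
tool_rot: [[-0.083, 0.997, -0.001], [0.997, 0.083, 0.0], [0.0, -0.001, -1.0]]
contact_force: [0.1, -0.7, -0.6]
opening: 0.0644
gripper_force: 0.0
```

Request:
play_rows(gripper=[0.4,0.4,0.4,0.4,0.4,0.4,0.4,0.4,0.4], slide=[[0,0,0],[0,0,0],[0,0,0],[0,0,10],[0,0,14],[0,0,14],[0,0,0],[0,0,0],[0,0,0]], angular=[[0,0,6.2],[0,0,6.2],[0,0,6],[0,0,0],[0,0,0],[0,0,0],[0,0,0],[0,0,0],[0,0,0]])

```text
time: 30.88
tcp_pos: [0.4382, 0.0881, 0.0435]
tool_rot: [[0.239, 0.971, -0.0], [0.971, -0.239, 0.0], [0.0, -0.0, -1.0]]
contact_force: [-0.9, 0.4, 0.8]
opening: 0.0601
gripper_force: 0.0
```

```bash
python3 - <<'E'
from h import *
plan(437.9,88.2,-0.9,-14)
E
```

```text
t 30.88 pos [438.2  88.1  43.5] slide [ 0.1 -0.3 44.4] rot [-0.02 -0.    0.2 ] F [-0.9  0.4  0.8] open 60.1 j7 -1.02 j [ 0.16  0.47 -0.6   2.2   0.47  0.6  -1.02]
```

Request:
play_rows(gripper=[0.4,0.4,0.4,0.4,0.4,0.4,0.4,0.4], slide=[[0,0,8],[0,0,14],[0,0,12],[0,0,7],[0,0,2.5],[0,0,0],[0,0,0],[0,0,0]], angular=[[0,0,0.2],[0,0,0],[0,0,0],[0,0,0],[0,0,0],[0,0,0],[0,0,0],[0,0,0]])

```text
time: 31.55
tcp_pos: [0.4385, 0.0883, 0.0005]
tool_rot: [[0.243, 0.97, 0.001], [0.97, -0.243, 0.0], [0.0, 0.001, -1.0]]
contact_force: [0.2, 0.1, 0.4]
opening: 0.0595
gripper_force: 0.0
```

```bash
python3 - <<'E'
from h import *
plan(437.9,88.2,-0.9,-14)
E
```

```text
t 31.55 pos [438.5  88.3   0.5] slide [-0.2 -0.6  1.4] rot [ 0.05 -0.03 -0.07] F [0.2 0.1 0.4] open 59.5 j7 -1.11 j [ 0.09  0.55 -0.52  2.22  0.57  0.5  -1.11]
```

Request:
play_rows(gripper=[0.4,0.4,0.3,0.2,0.1,0,-0.1,-0.2,-0.3,-0.3,-0.3,-0.3], slide=[[-0.2,-0.4,1.1],[0,0,0],[0,0,0],[0,0,0],[0,0,0],[0,0,0],[0,0,0],[0,0,0],[0,0,0],[0,0,0],[0,0,0],[0,0,0]], angular=[[0,0,0],[0,0,0],[0,0,0],[0,0,0],[0,0,0],[0,0,0],[0,0,0],[0,0,0],[0,0,0],[0,0,0],[0,0,0],[0,0,0]])

```text
time: 32.55
tcp_pos: [0.4378, 0.088, -0.0005]
tool_rot: [[0.243, 0.97, 0.001], [0.97, -0.243, -0.001], [-0.0, 0.001, -1.0]]
contact_force: [-1.6, -1.2, 11.1]
opening: 0.0394
gripper_force: 59.0
```

```bash
python3 - <<'E'
from h import *
plan(437.9,88.2,-0.9,-14)
c=camera("top"); print("amber",fit(c,(424,182),.034,20))
E
```

```text
t 32.55 pos [437.8  88.   -0.5] slide [0.2 0.  0.4] rot [ 0.04  0.03 -0.06] F [-1.6 -1.2 11.1] open 39.4 j7 -1.11 j [ 0.09  0.55 -0.52  2.22  0.57  0.5  -1.11]
amber (array([ 601.3, -185.7]), (np.float64(43.5), np.float64(44.0)), -85.3)
```

Request:
play_rows(gripper=[-0.3,-0.3,-0.3,-0.3,-0.3,-0.3,-0.3,-0.3,-0.3], slide=[[0,0,-2],[0,0,-6],[0,0,-12],[0,0,-15],[0,0,-15],[0,0,-15],[0,0,-15],[0,0,0],[0,0,0]], angular=[[0,0,0],[0,0,0],[0,0,0],[0,0,0],[0,0,0],[0,0,0],[0,0,0],[0,0,0],[0,0,0]])

```text
time: 33.35
tcp_pos: [0.4382, 0.088, 0.0796]
tool_rot: [[0.244, 0.97, 0.002], [0.97, -0.244, 0.0], [0.001, 0.002, -1.0]]
contact_force: [-0.3, -0.3, 0.2]
opening: 0.0389
gripper_force: 60.3
```

```bash
python3 - <<'E'
from h import *
plan(601.5,-186.3,33.5,4.5)
c=camera("scene"); im=c["color"][130:270,280:440,::-1]
cv2.imwrite("pics/g5.png",cv2.resize(im,(640,560),interpolation=cv2.INTER_CUBIC))
E
```

```text
t 33.35 pos [438.2  88.   79.6] slide [-226.3  225.1   46.3] rot [  0.11  -0.02 -18.6 ] F [-0.3 -0.3  0.2] open 38.9 j7 -0.96 j [ 0.22  0.41 -0.65  2.18  0.4   0.67 -0.96]
```

View pics/g5.png

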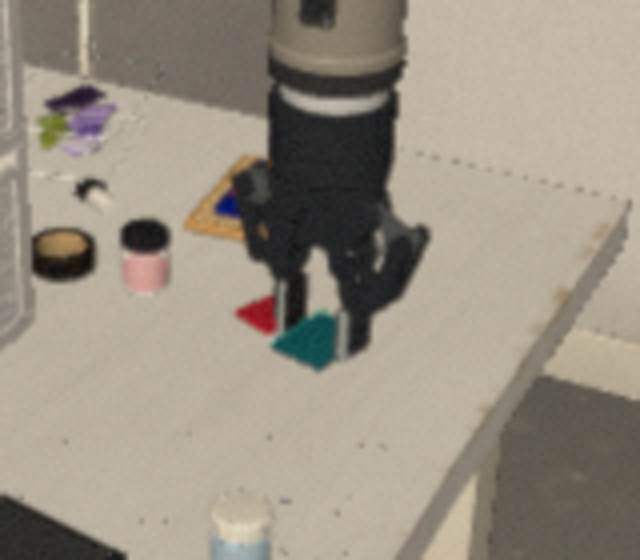

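Teal is held level, at crop (315,340). Carry it to the stack.

Request:
play_rows(gripper=[-0.3,-0.3,-0.3,-0.3,-0.3,-0.3,-0.3,-0.3,-0.3,-0.3,-0.3,-0.3], slide=[[-10,10,0],[-18,18,0],[-22,22,0],[-24,24,0],[-25,24,0],[-25,24,0],[-25,24,0],[-24,24,0],[-22,23,0],[-17,17,0],[-10,10,0],[-4,4,0]], angular=[[0,0,0],[0,0,0],[0,0,0],[0,0,0],[0,0,0],[0,0,0],[0,0,0],[0,0,0],[0,0,0],[0,0,0],[0,0,0],[0,0,0]])

```text
time: 34.4
tcp_pos: [0.6, -0.1886, 0.0771]
tool_rot: [[0.246, 0.969, -0.002], [0.969, -0.246, -0.0], [-0.001, -0.001, -1.0]]
contact_force: [0.5, 0.1, -1.1]
opening: 0.0394
gripper_force: 60.3
```

Request:
play_rows(gripper=[-0.3,-0.3,-0.3,-0.3,-0.3,-0.3,-0.3,-0.3,-0.3,-0.3], slide=[[0,0,0],[0,0,0],[0,0,0],[0,0,0],[0,0,8],[0,0,12],[0,0,8],[0,0,0],[0,0,0],[0,0,0]], angular=[[0,0,-4],[0,0,-6],[0,0,-5.6],[0,0,-3],[0,0,0],[0,0,0],[0,0,0],[0,0,0],[0,0,0],[0,0,0]])

```text
time: 35.23
tcp_pos: [0.6, -0.1853, 0.0507]
tool_rot: [[-0.079, 0.997, -0.0], [0.997, 0.079, 0.0], [0.0, -0.0, -1.0]]
contact_force: [0.4, 0.7, -0.7]
opening: 0.0394
gripper_force: 60.3
```

```bash
python3 - <<'E'
from h import *
plan(601.5,-186.3,33.5,4.5)
E
```

```text
t 35.23 pos [ 600.  -185.3   50.7] slide [-1.1  1.4 17.2] rot [-0.01 -0.01  0.03] F [ 0.4  0.7 -0.7] open 39.4 j7 -0.13 j [ 0.64  0.69 -0.61  1.77  0.51  0.84 -0.13]
```

Request:
play_rows(gripper=[-0.3,-0.3,-0.3,-0.3,-0.3,-0.3], slide=[[-1,1.4,5],[0,0,6],[0,0,3],[0,0,0],[0,0,0],[0,0,0]], angular=[[0,0,0],[0,0,0],[0,0,0],[0,0,0],[0,0,0],[0,0,0]])

```text
time: 35.73
tcp_pos: [0.6015, -0.1865, 0.037]
tool_rot: [[-0.079, 0.997, 0.0], [0.997, 0.079, 0.0], [0.0, 0.0, -1.0]]
contact_force: [0.0, -0.5, 0.0]
opening: 0.0393
gripper_force: 60.3
```

Request:
play_rows(gripper=[-0.3,-0.3,-0.3,-0.3,-0.3,-0.3], slide=[[0,0,0.8],[0,0,0.7],[0,0,0.5],[0,0,0.2],[0,0,0],[0,0,0]], angular=[[0,0,0],[0,0,0],[0,0,0],[0,0,0],[0,0,0],[0,0,0]])

```text
time: 36.23
tcp_pos: [0.6015, -0.1865, 0.0347]
tool_rot: [[-0.079, 0.997, 0.0], [0.997, 0.079, -0.0], [-0.0, 0.0, -1.0]]
contact_force: [0.1, -0.3, -0.4]
opening: 0.0393
gripper_force: 60.3
```

Request:
play_rows(gripper=[-0.3,-0.3,-0.3], slide=[[0,0,0.4],[0,0,0],[0,0,0]], angular=[[0,0,0],[0,0,0],[0,0,0]])

```text
time: 36.48
tcp_pos: [0.6015, -0.1865, 0.0343]
tool_rot: [[-0.079, 0.997, 0.0], [0.997, 0.079, 0.0], [0.0, 0.0, -1.0]]
contact_force: [0.4, 0.1, -0.2]
opening: 0.0394
gripper_force: 60.3
```

Request:
play_rows(gripper=[-0.3,-0.3,-0.3], slide=[[0,0,0.5],[0,0,0],[0,0,0]], angular=[[0,0,0],[0,0,0],[0,0,0]])

```text
time: 36.73
tcp_pos: [0.6015, -0.1865, 0.0338]
tool_rot: [[-0.079, 0.997, 0.0], [0.997, 0.079, -0.0], [-0.0, 0.0, -1.0]]
contact_force: [0.5, 0.4, 0.4]
opening: 0.0392
gripper_force: 60.3
```

Request:
play_rows(gripper=[-0.3,-0.3,-0.3], slide=[[0,0,0.4],[0,0,0],[0,0,0]], angular=[[0,0,0],[0,0,0],[0,0,0]])

```text
time: 36.98
tcp_pos: [0.6015, -0.1865, 0.0334]
tool_rot: [[-0.079, 0.997, -0.0], [0.997, 0.079, -0.0], [-0.0, -0.0, -1.0]]
contact_force: [-0.1, -0.9, 0.3]
opening: 0.0392
gripper_force: 60.3
```

Request:
play_rows(gripper=[-0.3,-0.3,-0.3], slide=[[0,0,0.4],[0,0,0],[0,0,0]], angular=[[0,0,0],[0,0,0],[0,0,0]])

```text
time: 37.23
tcp_pos: [0.6015, -0.1865, 0.033]
tool_rot: [[-0.079, 0.997, 0.0], [0.997, 0.079, -0.0], [-0.0, 0.0, -1.0]]
contact_force: [0.2, 0.7, -0.1]
opening: 0.0393
gripper_force: 60.3
```

```bash
python3 - <<'E'
from h import *
plan(601.5,-186.3,33.5,4.5)
E
```

```text
t 37.23 pos [ 601.5 -186.5   33. ] slide [ 0.2  0.  -0.5] rot [0.   0.   0.03] F [ 0.2  0.7 -0.1] open 39.3 j7 -0.15 j [ 0.63  0.72 -0.59  1.77  0.53  0.82 -0.15]
```

Request:
play_rows(gripper=[-0.3,-0.3,-0.3], slide=[[0,0,0.4],[0,0,0],[0,0,0]], angular=[[0,0,0],[0,0,0],[0,0,0]])

```text
time: 37.48
tcp_pos: [0.6015, -0.1865, 0.0327]
tool_rot: [[-0.079, 0.997, 0.0], [0.997, 0.079, -0.0], [-0.0, 0.0, -1.0]]
contact_force: [-0.1, -0.3, 1.4]
opening: 0.0392
gripper_force: 60.5
```

Request:
play_rows(gripper=[-0.3,-0.3,-0.3], slide=[[0,0,0.4],[0,0,0],[0,0,0]], angular=[[0,0,0],[0,0,0],[0,0,0]])

```text
time: 37.73
tcp_pos: [0.6015, -0.1865, 0.0327]
tool_rot: [[-0.079, 0.997, 0.0], [0.997, 0.079, -0.0], [-0.0, 0.0, -1.0]]
contact_force: [-2.0, -0.4, 4.3]
opening: 0.0393
gripper_force: 61.0
```

Contact. Release gently and back off.

Request:
play_rows(gripper=[-0.1,0,0.1,0.2,0.3,0.3,0.3,0.3,0.3,0.3,0.3], slide=[[0,0,0],[0,0,0],[0,0,0],[0,0,0],[0,0,-6],[0,0,-12],[0,0,-15],[0,0,-15],[0,0,-15],[0,0,-15],[0,0,-8]], angular=[[0,0,0],[0,0,0],[0,0,0],[0,0,0],[0,0,0],[0,0,0],[0,0,0],[0,0,0],[0,0,0],[0,0,0],[0,0,0]])

```text
time: 38.65
tcp_pos: [0.6028, -0.1866, 0.1216]
tool_rot: [[-0.079, 0.997, 0.004], [0.997, 0.079, -0.001], [-0.001, 0.003, -1.0]]
contact_force: [-0.0, 0.2, 0.3]
opening: 0.0554
gripper_force: 0.0
```

Request:
play_rows(gripper=[0.3,0.3,0.3,0.3,0.3,0.3,0.3,0.3,0.3,0.3], slide=[[0,-8,0],[0,-14,0],[0,-18,0],[0,-20,0],[0,-20,0],[0,-20,0],[0,-18,0],[0,-12,0],[0,0,0],[0,0,0]], angular=[[0,0,0],[0,0,0],[0,0,0],[0,0,0],[0,0,0],[0,0,0],[0,0,0],[0,0,0],[0,0,0],[0,0,0]])

```text
time: 39.48
tcp_pos: [0.4716, -0.1971, 0.1182]
tool_rot: [[-0.078, 0.997, 0.0], [0.997, 0.078, -0.0], [-0.0, 0.0, -1.0]]
contact_force: [1.1, -0.1, -0.2]
opening: 0.0559
gripper_force: 0.0
```

```bash
python3 - <<'E'
from h import *
c=camera("top"); print("teal",fit(c,(425,182),.039,14))
d=camera("scene")
a=cv2.resize(c["color"][120:240,330:480],(600,480),interpolation=cv2.INTER_CUBIC)
cv2.imwrite("pics/f1.png",cv2.convertScaleAbs(a[:,:,::-1],alpha=1.8))
cv2.imwrite("pics/f2.png",cv2.resize(d["color"][140:240,290:450],(800,500),interpolation=cv2.INTER_CUBIC)[:,:,::-1])
E
```

```text
teal (array([ 600.7, -184.5]), (np.float64(40.9), np.float64(41.8)), 4.4)
```

View pics/f1.png

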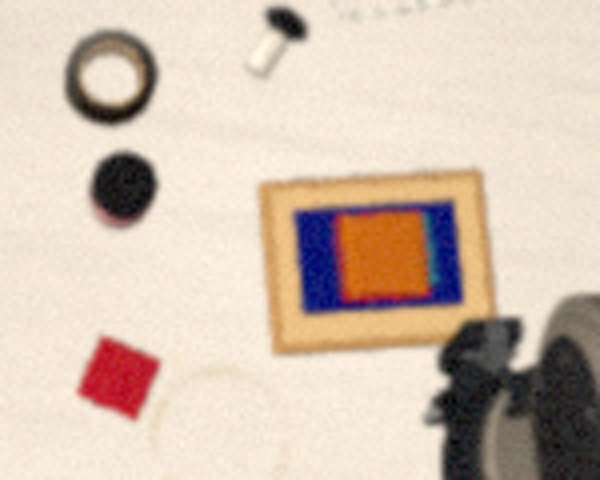

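View pics/f2.png

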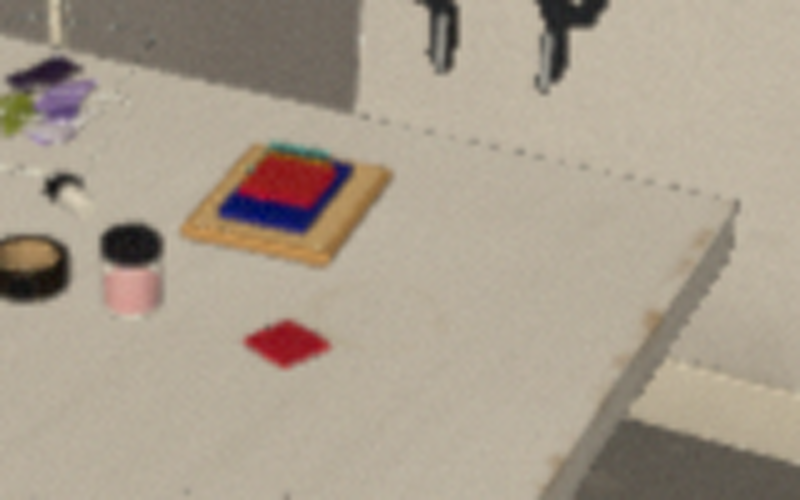

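Top view (4× from (330,120)): amber at (385,255) is on top of the stack, with only a sliver of teal at its right edge (435,245). The scene crop shows red at (290,180) with teal behind it at (300,150). Teal should be on top, so something is off. I'll map the colours in both views and project where each piece ought to be.

```bash
cat >> h.py <<'E'
def proj(c,P):
    W=c["world_to_cam"];q=(W[:3,:3]@np.float64(P).T).T+W[:3,3];q=q*[1,-1,-1]
    f=200/np.tan(np.radians(c["fovy"]/2));K=np.array([[f,0,c["cx"]],[0,f,c["cy"]],[0,0,1.]])
    return cv2.projectPoints(q,np.zeros(3),np.zeros(3),K,np.float64(c["distortion"]))[0].reshape(-1,2)
def ascii(c,x0,x1,y0,y1):
    h=cv2.cvtColor(c["color"],cv2.COLOR_RGB2HSV)
    for y in range(y0,y1):
        s=""
        for x in range(x0,x1):
            H,S,V=map(int,h[y,x])
            s+="." if S<60 else "-" if (10<H<25 and S<165) else "R" if H<6 or H>165 else "A" if H<22 else "T" if 75<H<100 else "B" if H>=100 and H<135 else "?"
        print(y,s)
def box(cx,cy,w,h,z,b=4.5):
    b=np.radians(b);R=np.array([[np.cos(b),-np.sin(b)],[np.sin(b),np.cos(b)]])
    p=np.array([[w,h],[w,-h],[-w,-h],[-w,h]])/2000@R.T+[cx/1000,cy/1000]
    return np.c_[p,np.full(4,z/1000)]
E
python3 - <<'E'
from h import *
for n,r in(("top",(395,456,160,212)),("scene",(325,372,166,196))):
    c=camera(n); ascii(c,*r)
    for nm,w,h,z in(("shelf",100,130,14),("base",60,92,22),("red",52,52,28),("amber",47,46,34),("teal",44,56,38)):
        print(nm,proj(c,box(601.7,-186.7,w,h,z)).round(0).astype(int).tolist())
E
```

```text
160 .............................................................
161 .............................................................
162 ...............................................-------.......
163 ................................------------------------.....
164 ...............-----------------------------------------.....
165 --------------------------------------------------------.....
166 --------------------------------------------------------.....
167 --------------------------------------------------------.....
168 --------------------------------------------------------.....
169 --------------------------------------------------------.....
170 -----------------------------------AAA..........A-------.....
171 -------------------AA...........????B??BBBBBBBBB.--------....
172 ---------......?B?????BB????????RR??????BBBBBBBB.--------....
173 --------.BBBBBBBBBB?RRRRRRRRRRAAAAAAAAAR?BBBBBBB?--------....
174 --------.BBBBBBBBB?RRAAAAAAAAAAAAAAAAAAAABBBBBBB?--------....
175 --------.BBBBBBBBB?RAAAAAAAAAAAAAAAAAAAA-BBBBBBBB--------....
176 --------ABBBBBBBBB?RAAAAAAAAAAAAAAAAAAAA
[... 3733 characters left out ...]
-............
188 ....------------------------------.............
189 ..........------------------------.............
190 ...............------------------..............
191 ...................-------------...............
192 ........................-------................
193 ...........................----................
194 ...............................................
195 ...............................................
shelf [[324, 184], [340, 167], [368, 173], [354, 190]]
base [[333, 180], [343, 168], [360, 172], [350, 184]]
red [[336, 176], [342, 170], [357, 172], [351, 179]]
amber [[337, 174], [343, 168], [356, 171], [351, 177]]
teal [[337, 174], [344, 167], [356, 169], [350, 177]]
```

```bash
python3 - <<'E'
from h import *
d=camera("scene");t=camera("top")
z=cv2.imread("pics/scene0.png")[:,:,::-1]
m=lambda im,x,y:im[y-1:y+2,x-1:x+2].reshape(-1,3).mean(0).round()
print("scene stack face",m(d["color"],347,175),m(d["color"],343,177),"small red",m(d["color"],347,209),"before red,amber,teal",m(z,383,215),m(z,399,192),m(z,358,241))
print("top face",m(t["color"],426,184),m(t["color"],418,184),"small red",m(t["color"],360,214))
im=d["color"][155:200,310:380,::-1]; cv2.imwrite("pics/f3.png",cv2.resize(im,(770,495),interpolation=cv2.INTER_NEAREST))
E
```

```text
scene stack face [143.  29.  30.] [151.  27.  33.] small red [144.  24.  32.] before red,amber,teal [140.  20.  32.] [157.  91.   4.] [14. 74. 73.]
top face [112.  59.  11.] [115.  60.  11.] small red [102.  14.  23.]
```

View pics/f3.png

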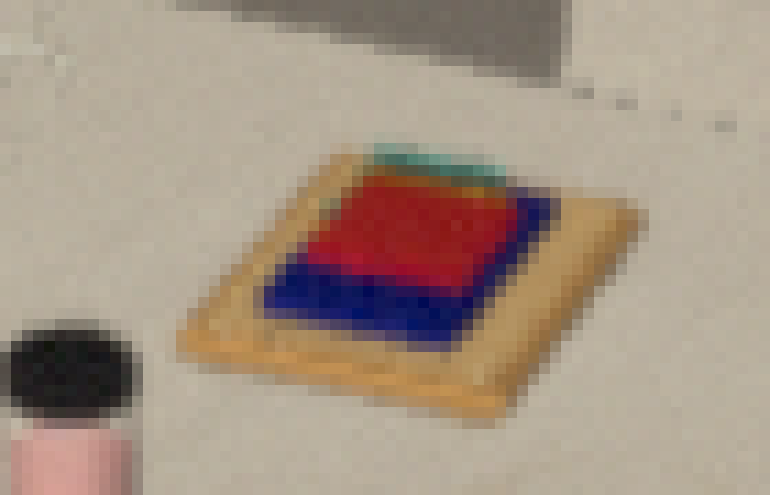

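The close-up (11× from (310,155)) shows a faint browner zone on the upper part of the red, ending near row 176. That is where amber's near edge projects. The teal strip at rows 168–170 falls on teal's predicted far edge. It looks as if the glass is drawn slightly translucent with the wrong draw order, while the pieces are where they should be. I'll test that numerically.

```bash
python3 - <<'E'
from h import *
d=np.mean([camera("scene")["color"].astype(float) for _ in range(8)],0)
T=[camera("top") for _ in range(8)];t=np.mean([x["color"].astype(float) for x in T],0)
z=cv2.imread("pics/top0.png")[:,:,::-1]
print("amber top before",z[256:265,426:435].reshape(-1,3).mean(0).round(1),"now",t[179:189,421:433].reshape(-1,3).mean(0).round(1))
print("top row 184, cols 408-444");print([(x,*t[182:187,x].mean(0).round().astype(int)) for x in range(410,442)if x<420 or x>430])
print("scene down column 350");print([(y,*d[y,349:352].mean(0).round().astype(int)) for y in range(166,186)])
E
```

```text
amber top before [114.4  65.1  11.4] now [112.2  57.9  11.6]
top row 184, cols 408-444
[(410, np.int64(8), np.int64(14), np.int64(65)), (411, np.int64(8), np.int64(14), np.int64(65)), (412, np.int64(11), np.int64(13), np.int64(63)), (413, np.int64(34), np.int64(16), np.int64(57)), (414, np.int64(67), np.int64(20), np.int64(43)), (415, np.int64(92), np.int64(31), np.int64(28)), (416, np.int64(106), np.int64(49), np.int64(20)), (417, np.int64(115), np.int64(59), np.int64(13)), (418, np.int64(115), np.int64(60), np.int64(12)), (419, np.int64(114), np.int64(59), np.int64(10)), (431, np.int64(111), np.int64(57), np.int64(11)), (432, np.int64(112), np.int64(58), np.int64(13)), (433, np.int64(110), np.int64(57), np.int64(11)), (434, np.int64(108), np.int64(56), np.int64(11)), (435, np.int64(101), np.int64(52), np.int64(18)), (436, np.int64(79), np.int64(50), np.int64(39)), (437, np.int64(48), np.int64(57), np.int64(62)), (438, np.int64(21), np.int64(44), np.int64(66)), (439, np.int64(9), np.int64(23), np.int64(65)), (440, np.int64(5), np.int64(12), np.int64(64)), (441, np.int64(6), np.int64
[... 346 characters left out ...]
49)), (172, np.int64(134), np.int64(57), np.int64(26)), (173, np.int64(141), np.int64(33), np.int64(28)), (174, np.int64(143), np.int64(30), np.int64(30)), (175, np.int64(143), np.int64(30), np.int64(30)), (176, np.int64(143), np.int64(29), np.int64(29)), (177, np.int64(144), np.int64(30), np.int64(28)), (178, np.int64(147), np.int64(28), np.int64(28)), (179, np.int64(150), np.int64(23), np.int64(32)), (180, np.int64(144), np.int64(19), np.int64(46)), (181, np.int64(81), np.int64(19), np.int64(68)), (182, np.int64(24), np.int64(20), np.int64(86)), (183, np.int64(10), np.int64(19), np.int64(87)), (184, np.int64(15), np.int64(23), np.int64(87)), (185, np.int64(42), np.int64(40), np.int64(96))]
```

The tint steps sit exactly at the predicted edges of the overlapping pieces. Teal's far and right edges match their predictions to within about 1 px, including the 1 px offset every piece shows in this view. So the pieces are stacked as asked, and the apparent order comes from how the translucent glass is drawn. The arm is clear, so I'll hand in.

```bash
python3 -c "
from plant import *
print(finish_job())"
```

```text
the job is handed in; nothing more can be done
None
```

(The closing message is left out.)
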